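# Free the snagged bolt of the solvent cage and hold its gate ajar

### The job

First lower the open lid of the drill case fully shut, as it stands where the gate of the solvent cage has to swing. Then free the gate's bolt, which has sagged and caught behind the bent-up lip of its keeper: lift it by its upright grip and, keeping it lifted, draw it back clear of the keeper without wrenching it against the lip. Finally swing the gate towards you to about 40 degrees and finish still holding it there with the bolt drawn, so that I can reach a bottle (its spring would shut it again); leave the tools lying around as they are.

Things in the scene. Friction and masses are not known exactly. Their poses are not given: they have to be found in the camera images.
- bit_case: Low steel case of drills, 107 x 166 x 44 mm shut, fixed before the cage. Origin: centre of its underside; x towards its hinge (to the cage), y along its length. The lid's hinge axis is parallel to y at x = +52, z = +30 mm; the lid reaches 103 mm from the hinge, its outer face lies 12 mm off the hinge axis (shut: z = 42 mm).
- bit_case_lid (a joint): Angle of the drill case's lid, rad: 0 shut, 1.57 upright, more leans back towards the cage. A light lid (0.12 kg) on a stiff hinge: it stays where it is left when steep and sinks shut slowly when nearly flat.
- cage: Grey steel bench cage for solvent bottles, 290 mm wide, 125 mm deep, 164 mm high to the top of its sheet roof, on four legs, with mesh sides; fixed. Origin on the bench in the middle of the gate's plane (the gate fills the front, x = 0); x points into the cage (away from the robot), y to its left seen from the robot, z up.
- gate: Mesh gate of the cage, 235 mm wide, 60 to 154 mm above the bench, hinged at its right edge seen from the robot. Origin on the vertical hinge axis at bench height; axes as the cage's when shut, y runs along the gate to its free edge at y = 242 mm. The shut drill case (44 mm) passes beneath it, a raised lid does not.
- gate_swing (a joint): Angle of the gate, rad: 0 shut, positive swings the free edge towards the robot (turning counter-clockwise seen from above). A spring always pulls it shut: 0.25 N m when shut, 0.6 N m at 0.7 rad.
- bolt: Barrel bolt on the gate's front: level steel rod, 12 mm thick, 197 mm long, in two tall slotted guides, nose pointing left (cage +y) into the keeper, a notch worn in its underside behind the nose. A round black rubber grip, 14 mm across (16 mm at its top collar), stands upright on it, its top 209 mm above the bench. Origin on the rod's axis below the grip, 126 mm above the bench at rest. 0.2 kg.
- bolt_grip (a point): Where to hold the grip: on its axis, 63 mm above the rod's axis (189 mm above the bench at rest), 19 mm in front of the gate's mid plane. Fingertips up to 20 mm below this point clear the roof and the guides; the rubber runs from 34 mm below it to 20 mm above it.
- bolt_draw (a joint): Travel of the bolt, m: 0 fully shot, 0.046 fully drawn; positive draws it towards the gate's hinge (the gate's -y), with about 1 N of friction. Not lifted, its nose catches on the keeper's lip after 3 to 5 mm; the nose is clear of the keeper from 0.022 on.
- bolt_lift (a joint): Height of the bolt in its worn guides, m: 0 sagged to the bottom (it falls there by its weight), 0.014 at the top. The nose clears the lip from 0.006 on.
- keeper: Zinc strap box on the left post that takes the bolt's nose, 18 mm long (along y), inside 18 mm deep and 36 mm high. On its side towards the gate, just before the strap and open to view, a lip of its floor is bent up into the bolt's notch. Origin and axes as the cage's.
- keeper_lip (a point): Top of the keeper's bent-up lip, 5.5 mm above the underside of the sagged nose.
- emery_block: Brown sanding block, 53 x 95 x 29 mm, loose, to the left of the case; leave alone. Origin at the centre of its underside.
- wood_block: Dark wooden block with holes, 55 x 55 x 40 mm, loose, to the left of the cage; leave alone. Origin at the centre of its underside.
- pliers_round: Pliers with blue handles, 146 x 39 x 11 mm, loose, to the left of the case; leave alone. Origin at the centre of the underside.
- chasing_hammer: Small hammer with a wooden handle, 69 x 226 x 28 mm, loose, farther left; leave alone. Origin at the centre of the underside.

How it is judged:
By the outcome, as a careful person would: the job done as asked, in the order asked, and still so for the second after the job is handed in, while the arm keeps its last pose, push and grip.
It also fails if it takes over 48 s, if anything falls off the work surface, if the arm or the gripper's body presses on something with over 40 N, if the wrist force passes 120 N, or if a joint passes its speed limit or range.

### The arm

A 7-joint arm with a two-finger parallel gripper is mounted at the origin on a cart in front of the work surface, level with it; the furniture and walls round the work are solid. World frame = base frame: x ahead of the robot, y to its left, z up, the work surface at z = 0. Lengths are in m, angles in rad, forces in N, time in s.
With the tool pointing down it reaches from about 0.425 to 1.025 m from the base axis. Payload 9.4 kg.
Tool frame: the origin (TCP) lies midway between the tips of the shut fingers; the grasp point (between the pads) lies 19 mm behind it; z points along the fingers, y is the line along which they close (so a half turn about z gives the same grasp; the last joint's range is limited). The gripper opens to 93 mm and grips with 3 to 60 N. Pads are 15 mm wide; open, the fingers measure 128 mm over their backs; the gripper's body (75 mm by 188 mm) begins 65 mm behind the grasp point.
Start: joints at [1.079, 0.599, -0.003, 1.599, 0.002, 0.943, -0.08], TCP at [0.292, -0.664, 0.219] pointing down, gripper open.
Joint ranges: [-2.57, 2.57], [-0.35, 1.97], [-1.29, 1.29], [0.11, 2.56], [-1.05, 4.19], [0.11, 1.86], [-2.63, 2.63]. Speed limits (rad/s): [2.22, 2.22, 3.01, 3.01, 3.14, 3.14, 3.14].

### API

Orientations are given as a unit quaternion [w, x, y, z].
In Python, from rig import robot, viewer, sensors, order gives the robot as it stands (robot), with the cameras (viewer), the readings (sensors) and the job (order).
- The arm moves only by the tool move_tool, called after "Call:" as name(argument=value, ...), one argument or row to a line, values as JSON. Schema: {"type":"object","properties":{"moves":{"type":"array","items":{"type":"array","items":{"type":"number"},"minItems":4,"maxItems":4},"minItems":1,"maxItems":20},"jaw":{"type":"number"},"only":{"type":"string"},"quiet":{"type":"boolean"},"lines":{"type":"string"}},"required":["moves"],"additionalProperties":false}. moves is a list of rows, 1 to 20 of them, each of 4 numbers: dx, dy, dz in m, then a turn about the tool's z in rad; each row shifts and turns the commanded pose from where the row before left it, along the tool's axes as they then stand; what a row does not reach is not made up. A row lasts 1/10 s, in which the tool goes at most 0.05 m and 0.15 rad, less where a joint would pass 70% of its speed; a pose out of reach is approached as far as the arm can. jaw is the opening from 0.0 (shut) to 1.0 (fully open), set as the call begins (left out keeps the last). The fingers move at their own pace and stop on an object; the grip force is fixed at half the most. Time passes only in rows, so rows that do not move let the fingers close. The tool returns the time, the measured TCP pose, the force, the opening and the grip force at its end. only (a regular expression) keeps the lines of the reply that match it, lines (a string "A,B") keeps lines A to B, and quiet returns only ok. Input that does not fit is refused with a message, and nothing moves.
- sensors.get_state(): the state, without advancing time (a new reading comes with each control period).
- viewer.grab_frame(name): name is "scene" or "top" or "wrist"; returns a dict with "color" (420x560x3 uint8, red, green, blue), "fov_y" (degrees; the focal length in pixels is half the picture's height over the tangent of half this angle, whatever the lens; pixels are square), "cx", "cy" (the principal point, pixels), "world_from_camera" (4x4, takes a point from camera to world coordinates); the wrist camera has in their place "hand_eye" (4x4, takes a point from camera to tool coordinates, whose origin is the TCP and whose axes are the flange's). Camera axes: x right, y down, z forward; pixel columns grow to the right and rows downward; lengths in m; the calibration is good to about 2 mm. The wrist camera is an equidistant fisheye: a pixel r from the principal point sees the ray r / f radians off the axis. A picture is of the moment at which its call begins: read the wrist's pose just before it. There is no depth.
- order.finish_job(): hands the job in; it is judged then, once.
The state is a dict: "clock": time; "joint_positions": joint angles; "joint_vel": joint speeds; "tau": joint torques, N m; "eef_pos": TCP position; "tcp_rot": TCP orientation; "force": force on the tool from outside, world axes, zero at the start; "moment": the same for the moment, N m; "width": opening from 0.0 (shut) to 1.0 (fully open); "gripper_force": force on a finger pad.
Only numpy, scipy, OpenCV 4.12 (cv2) and the standard library are available. Lean on these libraries where they do the work, as an engineer would, in place of code of your own. Each camera call takes 0.05 s, during which the arm holds its last target. There are 200 camera calls.

## Working session

There is one attempt and no reset: what is moved stays moved. The work goes in short steps, Python scripts to look and compute and a tool call to move; the robot and the scene stay as the last step left them, time stands still between calls to the robot, and variables do not carry over. Pictures are saved under pics/ and viewed, at most 10 in all, crops included, and the job is handed in when it is done.

```bash
ls; mkdir -p pics; python3 - <<'E'
from rig import robot, viewer, sensors, order
import cv2, numpy as np
s=sensors.get_state(); print({k:np.round(v,3).tolist() for k,v in s.items()})
for n in("scene","top"):
    f=viewer.grab_frame(n); np.savez(f"pics/{n}0.npz",**f)
    cv2.imwrite(f"pics/{n}0.png",f["color"][:,:,::-1]); print(n,f["fov_y"],f["cx"],f["cy"],np.round(f["world_from_camera"],3).tolist())
E
```

```text
pics
rig.py
{'clock': 0.0, 'joint_positions': [1.079, 0.6, -0.003, 1.6, 0.002, 0.943, -0.08], 'joint_vel': [-0.0, -0.002, 0.001, 0.0, -0.0, 0.002, 0.001], 'tau': [0.001, -76.506, 1.497, -25.235, -0.052, 0.017, 0.0], 'eef_pos': [0.292, -0.663, 0.218], 'tcp_rot': [-0.001, 0.979, 0.206, -0.0], 'force': [0.026, 0.663, 0.448], 'moment': [-0.006, -0.019, 0.006], 'gripper_force': 0.0, 'width': 1.001}
scene 44.159335892820515 284.89159327744807 203.82967670230698 [[-0.694, -0.5, 0.519, -0.164], [-0.72, 0.463, -0.518, 0.541], [0.019, -0.732, -0.681, 1.06], [0.0, 0.0, 0.0, 1.0]]
top 56.15639035146137 278.27160111182866 208.35300334053883 [[0.008, -0.995, 0.099, 0.427], [-1.0, -0.008, -0.004, -0.16], [0.005, -0.099, -0.995, 1.106], [0.0, 0.0, 0.0, 1.0]]
```

View pics/scene0.png

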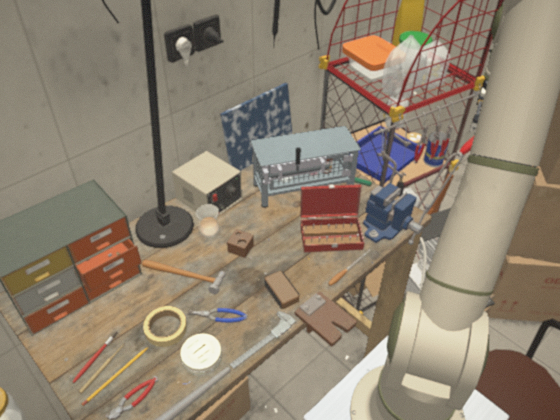

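View pics/top0.png

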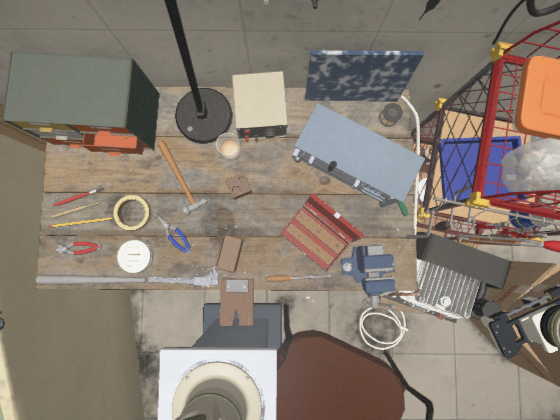

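The scene view shows the cage (255–355, 130–200), grip at about (298,158), and the open red case at (333,215). The top view shows the cage roof (295–425, 105–205), grip at about (333,163), and the case with its raised lid at (325,230). I'll enlarge both.

```bash
python3 - <<'E'
import cv2, numpy as np
a=cv2.imread("pics/scene0.png")[120:260,240:380]; b=cv2.imread("pics/top0.png")[95:275,275:435]
a=cv2.resize(a,(400,400),interpolation=cv2.INTER_CUBIC); b=cv2.resize(b,None,fx=2.5,fy=2.5,interpolation=cv2.INTER_CUBIC)
o=np.zeros((450,800,3),np.uint8); o[:400,:400]=a; o[:450,400:]=b; cv2.imwrite("pics/crop0.png",o)
E
```

```text
(no output)
```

View pics/crop0.png

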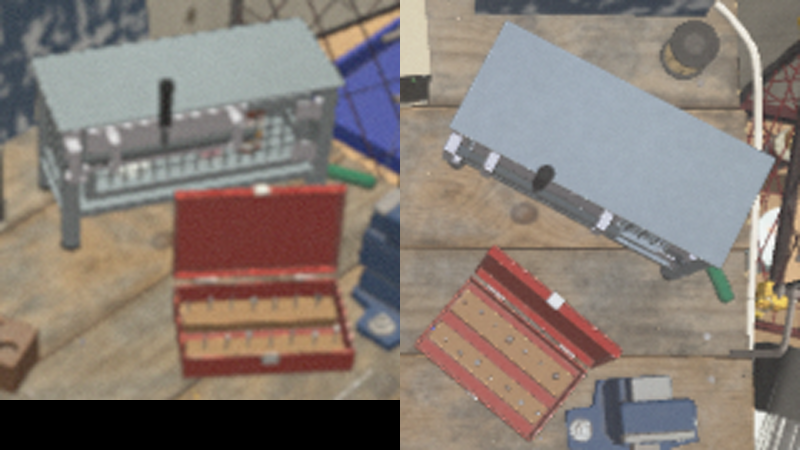

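```bash
cat > h.py <<'E'
import cv2, numpy as np
def load(n): return dict(np.load(f"pics/{n}.npz"))
def ray(f,u,v):
    h=f["color"].shape[0]; F=h/2/np.tan(np.radians(f["fov_y"])/2); T=f["world_from_camera"]
    return T[:3,3],T[:3,:3]@np.array([(u-f["cx"])/F,(v-f["cy"])/F,1.])
def plane(f,u,v,z):
    o,d=ray(f,u,v); return o+d*(z-o[2])/d[2]
def tri(f,p,g,q):
    o,d=ray(f,*p); a,b=ray(g,*q)
    s,t=np.linalg.lstsq(np.c_[d,-b],a-o,rcond=None)[0]; x,y=o+s*d,a+t*b
    return (x+y)/2,np.linalg.norm(x-y)
E
python3 - <<'E'
from h import *
S,T=load("scene0"),load("top0"); np.set_printoptions(precision=4,suppress=True)
sc=lambda x,y:(240+(x+.5)/400*140-.5,120+(y+.5)/400*140-.5); tc=lambda x,y:(275+(x-400+.5)/2.5-.5,95+(y+.5)/2.5-.5)
P={"griptop":((167,83),(545,169)),"roofFL":((57,129),(450,128)),"roofBL":((34,61),(507,22)),"roofBR":((302,20),(773,155)),
"roofFR":((343,86),(710,266)),"lidL":((175,192),(493,248)),"lidR":((346,187),(620,355)),"caseFL":((183,374),(419,342)),"caseFR":((353,364),(532,438)),"clasp":((262,189),(556,301))}
for k,(a,b) in P.items(): x,e=tri(S,sc(*a),T,tc(*b)); print(k,x,round(e,4))
# grip mask
for n,f,(u0,v0,u1,v1) in(("S",S,(285,140,310,185)),("T",T,(322,153,345,178))):
    g=f["color"].max(2)[v0:v1,u0:u1]; m=g<60; n_,l,st,c=cv2.connectedComponentsWithStats(m.astype(np.uint8))
    for i in range(1,n_):
        if st[i,4]>8: ys,xs=np.where(l==i); print(n,st[i],c[i]+[u0,v0],[(y+v0,round(xs[ys==y].mean()+u0,1),(ys==y).sum()) for y in np.unique(ys)])
# roof, from top view
c=T["color"].astype(int); hsv=cv2.cvtColor(T["color"],cv2.COLOR_RGB2HSV)
roof=hsv[150,340];print("roof hsv",roof, T["color"][150,340])
m=(abs(c-c[150,340]).max(2)<22).astype(np.uint8); m=cv2.morphologyEx(m,cv2.MORPH_OPEN,np.ones((5,5)))
_,l=cv2.connectedComponents(m); ys,xs=np.where(l==l[150,340])
w=np.array([plane(T,x,y,.164)[:2] for x,y in zip(xs,ys)],np.float32)
r=cv2.minAreaRect(w*1000); print(r); print(cv2.boxPoints(r))
E
```

```text
griptop [ 0.6249 -0.2905  0.2038] 0.003
roofFL [ 0.6771 -0.2006  0.1643] 0.0061
roofBL [ 0.7832 -0.2593  0.1602] 0.0012
roofBR [ 0.6509 -0.5229  0.1557] 0.0048
roofFR [ 0.5391 -0.456   0.1633] 0.0054
lidL [ 0.5625 -0.2467  0.1302] 0.0028
lidR [ 0.4561 -0.3729  0.1303] 0.0014
caseFL [ 0.4733 -0.1752 -0.0028] 0.0028
caseFR [ 0.3674 -0.3016  0.0022] 0.0022
clasp [ 0.5089 -0.3099  0.1312] 0.0007
S [12  9  3 15 33] [297.697  155.5455] [(np.int64(149), np.float64(298.5), np.int64(2)), (np.int64(150), np.float64(298.0), np.int64(3)), (np.int64(151), np.float64(298.0), np.int64(3)), (np.int64(152), np.float64(298.0), np.int64(3)), (np.int64(153), np.float64(297.5), np.int64(2)), (np.int64(154), np.float64(297.5), np.int64(2)), (np.int64(155), np.float64(297.5), np.int64(2)), (np.int64(156), np.float64(297.5), np.int64(2)), (np.int64(157), np.float64(297.5), np.int64(2)), (np.int64(158), np.float64(297.5), np.int64(2)), (np.int64(159), np.float64(297.5), np.int64(2)), (np.int64(160), np.float64(297.5), np.int64(2)), (np.int64(161), np.float64(297.5), np.int64(2)), (np.int64(162), np.float64(297.5), np.int64(2)), (np.int64(163), np.float64(297.5), np.int64(2))]
roof hsv [104  35 183] [158 171 183]
((661.1021118164062, -360.3136901855469), (295.2218933105469, 123.89697265625), 62.54336166381836)
[[ 538.0714 -462.7347]
 [ 648.0127 -519.8608]
 [ 784.1328 -257.8926]
 [ 674.1915 -200.7666]]
```

Call:
move_tool(
  moves=[
    [0,0,-0.01,-0.114],
    [0,0,-0.01,-0.114],
    [0,0,-0.01,-0.114],
    [0,0,-0.01,-0.114],
    [0.046,-0.0035,0,0],
    [0.046,-0.0035,0,0],
    [0.046,-0.0035,0,0],
    [0.046,-0.0035,0,0],
    [0.046,-0.0035,0,0],
    [0.046,-0.0035,0,0],
    [0.046,-0.0035,0,0],
    [0.046,-0.0035,0,0],
    [0,0,0,0],
  ],
  jaw=0.0,
)

```text
clock: 1.4
eef_pos: [0.5124, -0.3569, 0.2585]
tcp_rot: [-0.001, 0.905, 0.426, 0.002]
force: [-0.2, 0.5, 0.7]
width: 0.002
gripper_force: 0.0
```

```bash
cat > w.py <<'E'
from h import *
C0=np.array([.4613,-.2728]); a=np.radians(-40); X=np.array([np.cos(a),np.sin(a)]); Y=np.array([-X[1],X[0]])
def st():
    from rig import robot, viewer, sensors, order
    s=sensors.get_state(); p=np.array(s["eef_pos"]); d=p[:2]-C0; q=s["tcp_rot"]
    print("t",s["clock"],"tcp",p.round(4),"case xy",round(d@X,4),round(d@Y,4),"yaw x",np.degrees(2*np.arctan2(q[2],q[1])).round(2),"F",np.round(s["force"],1),"w",s["width"],s["gripper_force"]); return s
E
python3 - <<'E'
from w import *; from rig import robot, viewer, sensors, order
st(); f=viewer.grab_frame("wrist"); np.savez("pics/w1.npz",**f); cv2.imwrite("pics/w1.png",f["color"][:,:,::-1]); print(f["fov_y"],f["cx"],f["cy"],f["hand_eye"])
E
```

```text
t 1.4 tcp [ 0.5124 -0.3569  0.2585] case xy 0.0932 -0.0316 yaw x 50.45 F [-0.2  0.5  0.7] w 0.0018974104606382814 0.0
65.70646984690485 283.01826196261294 209.8812589134533 [[-9.67215181e-04 -9.70784091e-01 -2.39952732e-01  6.48753434e-02]
 [ 9.99999526e-01 -9.65848800e-04 -1.23291255e-04  4.39681448e-04]
 [-1.12068869e-04 -2.39952737e-01  9.70784565e-01 -1.66707879e-01]
 [ 0.00000000e+00  0.00000000e+00  0.00000000e+00  1.00000000e+00]]
```

View pics/w1.png

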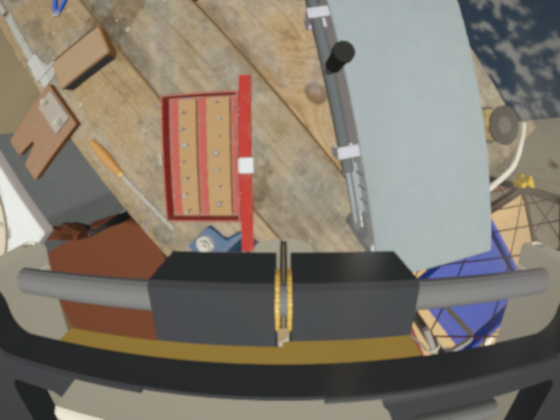

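The wrist view shows the lid upright with its top edge along columns 239–253, from (245,75) to (248,250). The grip top is near (342,48), and the closed finger tips are at (283,250–300). I'll check the lid gap before descending.

```bash
cat >> w.py <<'E'
def wray(f,u,v,p,q):
    from scipy.spatial.transform import Rotation as R
    h=f["color"].shape[0]; F=h/2/np.tan(np.radians(f["fov_y"])/2); d=np.array([u-f["cx"],v-f["cy"]]); r=np.linalg.norm(d); t=r/F
    c=np.r_[np.sin(t)*d/r,np.cos(t)]; W=np.eye(4); W[:3,:3]=R.from_quat(np.r_[q[1:],q[0]]).as_matrix(); W[:3,3]=p
    M=W@f["hand_eye"]; return M[:3,3],M[:3,:3]@c
def wplane(f,u,v,z,p,q):
    o,d=wray(f,u,v,p,q); return o+d*(z-o[2])/d[2]
E
python3 - <<'E'
from w import *
s=st(); f=load("w1"); f["fov_y"]=float(f["fov_y"])
for u,v,z in((239,80,.133),(253,80,.133),(241,240,.133),(254,240,.133),(245,158,.133),(164,100,.03),(170,220,.03),(343,46,.209),(340,50,.209)):
    w=wplane(f,u,v,z,s["eef_pos"],s["tcp_rot"]); d=w[:2]-C0; print(u,v,w.round(4),"case",round(d@X,4),round(d@Y,4))
E
```

```text
t 1.45 tcp [ 0.51   -0.3604  0.2584] case xy 0.0936 -0.0358 yaw x 50.26 F [-0.4 -0.2 -0.2] w 0.006448732221441004 0.0
239 80 [ 0.5519 -0.2494  0.133 ] case 0.0544 0.0761
253 80 [ 0.5613 -0.2577  0.133 ] case 0.0669 0.0758
241 240 [ 0.4559 -0.3632  0.133 ] case 0.054 -0.0727
254 240 [ 0.4656 -0.3711  0.133 ] case 0.0665 -0.0726
245 158 [ 0.5102 -0.3072  0.133 ] case 0.0596 0.0051
164 100 [ 0.4656 -0.1812  0.03  ] case -0.0556 0.073
170 220 [ 0.3664 -0.3009  0.03  ] case -0.0546 -0.0825
343 46 [ 0.6205 -0.2909  0.209 ] case 0.1336 0.0885
340 50 [ 0.617  -0.2919  0.209 ] case 0.1315 0.0855
```

Call:
move_tool(
  moves=[
    [0,0,0.048,0],
    [0,0,0.048,0],
    [0,0,0.047,0],
    [0,0,0,0],
    [0,-0.02,0,0],
    [0,-0.02,0.002,0],
    [0,-0.026,0.003,0],
    [0,-0.01,0.006,0],
    [0,-0.01,0.006,0],
  ],
)

```text
clock: 2.35
eef_pos: [0.4425, -0.3096, 0.0999]
tcp_rot: [0.001, 0.907, 0.421, 0.001]
force: [0.2, -0.4, 0.7]
width: 0.001
gripper_force: 0.5
```

```bash
python3 - <<'E'
from w import *; from rig import robot, viewer, sensors, order
st(); f=viewer.grab_frame("scene"); cv2.imwrite("pics/s2.png",cv2.resize(f["color"][110:270,230:430,::-1],(700,560)))
E
```

```text
t 2.35 tcp [ 0.4425 -0.3096  0.0999] case xy 0.0093 -0.0403 yaw x 49.84 F [ 0.2 -0.4  0.7] w 0.0014276220123711917 0.5217467900365591
```

View pics/s2.png

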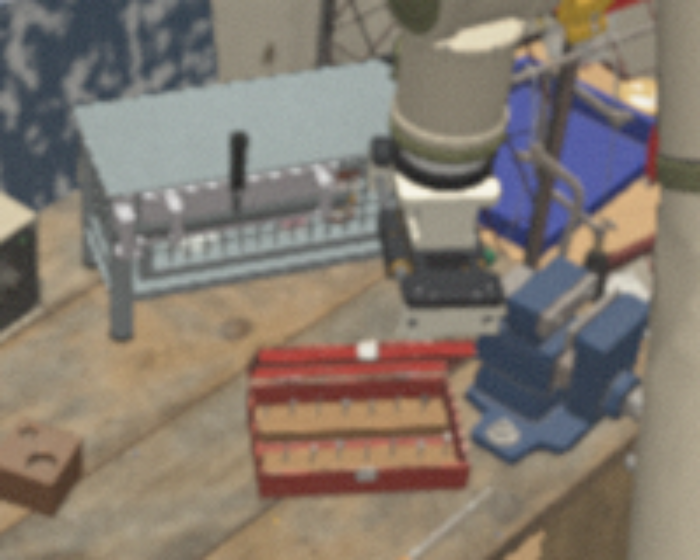

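The lid is tilting forward (its edge now lies along rows ~350 of the crop) with negligible force, so I'll continue the arc.

Call:
move_tool(
  moves=[
    [0,-0.009,0.0085,0],
    [0,-0.009,0.0085,0],
    [0,-0.006,0.01,0],
    [0,-0.006,0.01,0],
    [0,-0.003,0.01,0],
    [0,-0.003,0.008,0],
    [0,0,0.004,0],
    [0,0,0,0],
  ],
)

```text
clock: 3.2
eef_pos: [0.4148, -0.2858, 0.0418]
tcp_rot: [0.001, 0.907, 0.422, 0.0]
force: [-7.4, 3.9, 42.9]
width: 0.003
gripper_force: 21.1
```

```bash
python3 - <<'E'
from w import *
st()
E
```

```text
t 3.2 tcp [ 0.4148 -0.2858  0.0418] case xy -0.0272 -0.0399 yaw x 49.89 F [-7.4  3.9 42.9] w 0.0027031890826929705 21.126716933213174
```

Call:
move_tool(
  moves=[
    [0,0,-0.003,0],
    [0,0,-0.045,0],
    [0,0,-0.045,0],
    [0,0,-0.045,0],
    [0,0,-0.045,0],
    [0,0,-0.045,-0.11],
    [0,0.04,0,-0.108],
    [0.02,0.048,0,0],
    [0.02,0.048,0,0],
    [0.02,0.05,0,0],
    [0,0,0,0],
    [0,0,0,0],
  ],
  jaw=0.5,
)

```text
clock: 4.4
eef_pos: [0.5977, -0.3211, 0.2662]
tcp_rot: [-0.001, 0.855, 0.518, -0.0]
force: [-1.2, -0.2, -0.0]
width: 0.503
gripper_force: 0.0
```

```bash
python3 - <<'E'
from w import *; from rig import robot, viewer, sensors, order
s=st(); f=viewer.grab_frame("wrist"); np.savez("pics/w3.npz",p=s["eef_pos"],q=s["tcp_rot"],**f); cv2.imwrite("pics/w3.png",f["color"][:,:,::-1])
f=viewer.grab_frame("scene"); np.savez("pics/s3.npz",**f)
E
```

```text
t 4.4 tcp [ 0.5977 -0.3211  0.2662] case xy 0.1355 0.0507 yaw x 62.44 F [-1.2 -0.2 -0. ] w 0.5025777604673786 0.0
```

View pics/w3.png

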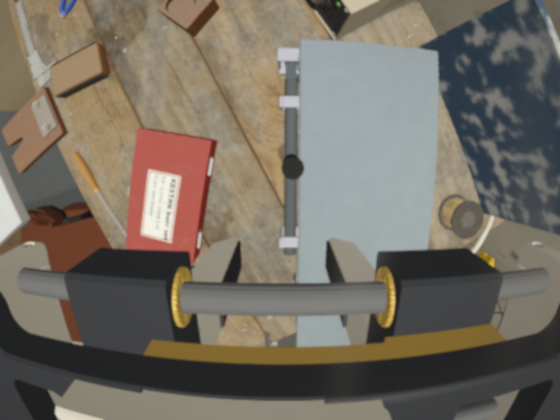

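The lid is shut (red top at (170,195)). The grip's top collar is centred at (292,167). The bolt rod lies along column 290, with its nose in the keeper at (290,60), and the roof edge runs along column 299. Next: locate the grip with a dark mask, triangulated against the scene view.

```bash
python3 - <<'E'
from w import *
np.set_printoptions(precision=4,suppress=True)
f=load("w3"); p,q=f["p"],f["q"]; g=f["color"].max(2)[150:185,278:308]; _,l,stt,c=cv2.connectedComponentsWithStats((g<45).astype(np.uint8))
i=1+stt[1:,4].argmax(); uv=c[i]+[278,150]; print(stt[i],uv)
S=load("s3"); o,d=wray(f,*uv,p,q); a,b=ray(S,298.3,149.3); s,t=np.linalg.lstsq(np.c_[d,-b],a-o,rcond=None)[0]; print("tri",o+s*d,a+t*b)
w=wplane(f,*uv,.207,p,q); print(w)
th=np.radians(2*np.degrees(np.arctan2(q[2],q[1]))); tx=np.array([np.cos(th),np.sin(th)]); ty=np.array([np.sin(th),-np.cos(th)])
for G in(w,o+s*d): print("tool dx dy",(G[:2]-p[:2])@tx,(G[:2]-p[:2])@ty)
# roof edge & keeper in wrist
A,B=wplane(f,299,45,.164,p,q),wplane(f,298,230,.164,p,q); print(np.degrees(np.arctan2(*(A-B)[1::-1])),(w[:2]-p[:2])@ty-(A[:2]-p[:2])@ty)
print("z offs of roof edge triangulation", A,B)
for r in ((290,54),(290,102),(290,242)): W=wplane(f,*r,.135,p,q); print(r,(W[:2]-w[:2])@tx,(W[:2]-w[:2])@ty)
E
```

```text
[ 7  5 11  5 29] [289.8276 156.6552]
tri [ 0.6237 -0.2817  0.2063] [ 0.6187 -0.287   0.2068]
[ 0.6237 -0.2817  0.207 ]
tool dx dy 0.04700303297846298 0.004830412115178453
tool dx dy 0.04694776951703198 0.004843548449566477
62.337484884321086 -0.008395678459332086
z offs of roof edge triangulation [ 0.6732 -0.205   0.164 ] [ 0.6001 -0.3445  0.164 ]
(290, 54) 0.08979777142668718 0.001540955374979107
(290, 102) 0.04453327608172346 0.0014705450342693722
(290, 242) -0.08794470102939518 0.0018132194230814982
```

```bash
python3 - <<'E'
from w import *
np.set_printoptions(precision=4,suppress=True)
f=load("w3"); p,q=f["p"],f["q"]; G=f["color"].max(2)[150:185,278:308]
print(G[17,::2]); th=np.arctan2(q[2],q[1])*2; tx=np.array([np.cos(th),np.sin(th)]); ty=np.array([np.sin(th),-np.cos(th)])
S=load("s3"); a,b=ray(S,298.3,149.3)
for T in(55,65,75):
    _,l,stt,c=cv2.connectedComponentsWithStats((G<T).astype(np.uint8)); i=1+stt[1:,4].argmax(); uv=c[i]+[278,150]
    o,d=wray(f,*uv,p,q); s,t=np.linalg.lstsq(np.c_[d,-b],a-o,rcond=None)[0]; w=o+s*d
    print(T,stt[i],uv,w,a+t*b,(w[:2]-p[:2])@tx,(w[:2]-p[:2])@ty)
E
```

```text
[175 162  87  50  51  52  51  51  51  51  50  50  63 145 173]
55 [  6   5  18  23 324] [291.8951 166.1574] [ 0.6219 -0.2885  0.2042] [ 0.6211 -0.2894  0.2043] 0.04003658870735789 0.006356463725574928
65 [  5   4  20  25 365] [291.9288 166.411 ] [ 0.6218 -0.2887  0.2041] [ 0.6211 -0.2895  0.2042] 0.039851895002691304 0.006381812087642184
75 [  5   4  20  25 392] [291.9311 166.4413] [ 0.6218 -0.2887  0.2041] [ 0.6211 -0.2895  0.2042] 0.0398298699942106 0.006383637689009165
```

Call:
move_tool(
  moves=[
    [0.0195,0.0032,0,0],
    [0.0195,0.0032,0,0],
    [0,0,0,0],
    [0,0,0.031,0],
    [0,0,0.031,0],
    [0,0,0.031,0],
    [0,0,0,0],
    [0,0,0,0],
  ],
)

```text
clock: 5.3
eef_pos: [0.621, -0.2895, 0.1751]
tcp_rot: [-0.0, 0.855, 0.518, -0.0]
force: [0.4, -0.5, -0.3]
width: 0.5
gripper_force: 0.0
```

```bash
python3 - <<'E'
from w import *
st()
E
```

```text
t 5.3 tcp [ 0.621  -0.2895  0.1751] case xy 0.1331 0.0899 yaw x 62.41 F [ 0.4 -0.5 -0.3] w 0.4996187710130501 0.0
```

Call:
move_tool(
  moves=[
    [0,0,0,0],
    [0,0,0,0],
    [0,0,0,0],
    [0,0,0,0],
    [0,0,0,0],
    [0,0,0,0],
  ],
  jaw=0.0,
)

```text
clock: 5.9
eef_pos: [0.6213, -0.2901, 0.1752]
tcp_rot: [0.0, 0.855, 0.518, 0.0]
force: [0.0, -0.1, 4.0]
width: 0.165
gripper_force: 30.0
```

Call:
move_tool(
  moves=[
    [0,0,-0.003,0],
    [0,0,-0.003,0],
    [0,0,-0.004,0],
    [0,0,0,0],
    [0,0,0,0],
  ],
)

```text
clock: 6.4
eef_pos: [0.6209, -0.29, 0.1847]
tcp_rot: [0.0, 0.855, 0.518, 0.0]
force: [1.7, -0.8, -2.7]
width: 0.16
gripper_force: 30.0
```

```bash
python3 - <<'E'
from w import *; from rig import robot, viewer, sensors, order
s=st()
f=viewer.grab_frame("wrist"); np.savez("pics/w4.npz",p=s["eef_pos"],q=s["tcp_rot"],**f)
f=viewer.grab_frame("scene"); np.savez("pics/s4.npz",**f); 
a=cv2.resize(f["color"][120:215,245:365,::-1],(480,380),interpolation=cv2.INTER_CUBIC); g=load("s3")["color"]
b=cv2.resize(g[120:215,245:365,::-1],(480,380),interpolation=cv2.INTER_CUBIC); cv2.imwrite("pics/s4.png",np.hstack([b[:, :400],a[:,:400]]))
E
```

```text
t 6.4 tcp [ 0.6209 -0.29    0.1847] case xy 0.1333 0.0894 yaw x 62.38 F [ 1.7 -0.8 -2.7] w 0.16002951706408367 29.99973895261064
```

View pics/s4.png

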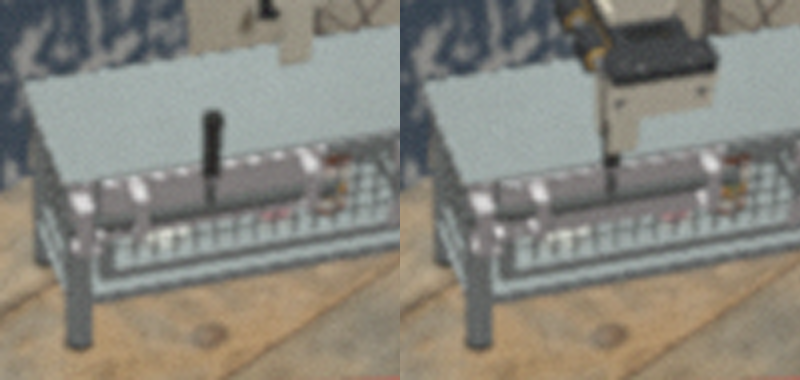

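Right panel: the fingers hold the grip at (612,150), and the rod sits visibly higher in its guides than before. The force of −2.7 N matches the bolt's weight. I'll raise it slightly more and start drawing.

Call:
move_tool(
  moves=[
    [0,0,-0.0015,0],
    [0,0,0,0],
    [-0.002,0,0,0],
    [-0.003,0,0,0],
    [-0.003,0,0,0],
    [0,0,0,0],
  ],
)

```text
clock: 7.1
eef_pos: [0.6168, -0.2977, 0.1861]
tcp_rot: [0.0, 0.856, 0.518, -0.0]
force: [1.0, -2.2, -2.2]
width: 0.16
gripper_force: 30.0
```

```bash
python3 - <<'E'
from w import *
st()
E
```

```text
t 7.1 tcp [ 0.6168 -0.2977  0.1861] case xy 0.1351 0.0809 yaw x 62.34 F [ 1.  -2.2 -2.2] w 0.15978641838657923 29.99974593752995
```

Call:
move_tool(
  moves=[
    [-0.005,0,0,0],
    [-0.005,0,0,0],
    [-0.005,0,0,0],
    [-0.005,0,0,0],
    [-0.005,0,0,0],
    [-0.005,0,0,0],
    [-0.004,0,0,0],
    [0,0,0,0],
    [0,0,0,0],
  ],
)

```text
clock: 8.0
eef_pos: [0.6011, -0.3279, 0.1861]
tcp_rot: [0.0, 0.856, 0.518, -0.0]
force: [1.3, -1.6, -2.6]
width: 0.16
gripper_force: 30.0
```

```bash
python3 - <<'E'
from w import *; from rig import robot, viewer, sensors, order
st()
f=viewer.grab_frame("scene"); np.savez("pics/s5.npz",**f); 
a=cv2.resize(f["color"][120:215,245:365,::-1],(480,380),interpolation=cv2.INTER_CUBIC); cv2.imwrite("pics/s5.png",a)
E
```

```text
t 8.0 tcp [ 0.6011 -0.3279  0.1861] case xy 0.1425 0.0477 yaw x 62.35 F [ 1.3 -1.6 -2.6] w 0.16013193241948512 29.999679105821997
```

View pics/s5.png

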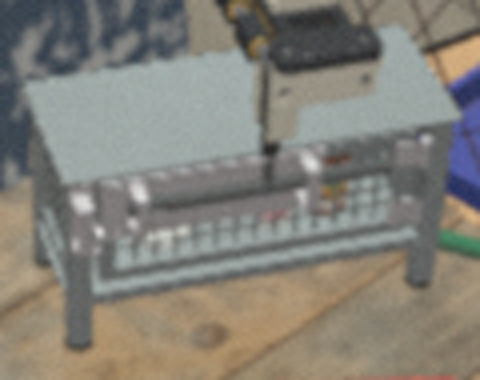

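The bolt is drawn: the nose has left the keeper at (85,215), the grip is at (270,155), and forces stay low. Next I'll swing the gate about its hinge, turning the tool with it.

Call:
move_tool(
  moves=[
    [-0.0012,-0.0087,0,-0.07],
    [-0.0016,-0.0087,0,-0.07],
    [-0.0016,-0.0087,0,-0.07],
    [-0.0016,-0.0087,0,-0.07],
    [-0.0016,-0.0087,0,-0.07],
    [0,0,0,0],
  ],
)

```text
clock: 8.65
eef_pos: [0.5577, -0.3192, 0.1863]
tcp_rot: [-0.0, 0.752, 0.659, 0.0]
force: [3.9, 0.7, -2.1]
width: 0.161
gripper_force: 30.0
```

```bash
python3 - <<'E'
from w import *
st()
E
```

```text
t 8.65 tcp [ 0.5577 -0.3192  0.1863] case xy 0.1037 0.0264 yaw x 82.51 F [ 3.9  0.7 -2.1] w 0.16087173571265712 29.998844753718004
```

Call:
move_tool(
  moves=[
    [-0.0016,-0.0087,0,-0.07],
    [-0.0016,-0.0087,0,-0.07],
    [-0.0016,-0.0087,0,-0.07],
    [-0.0016,-0.0087,0,-0.07],
    [-0.0016,-0.0087,0,-0.07],
    [0,0,0,0],
    [0,0,0,0],
    [0,0,0,0],
  ],
)

```text
clock: 9.45
eef_pos: [0.5166, -0.3273, 0.1864]
tcp_rot: [0.001, 0.627, 0.779, 0.001]
force: [4.9, 2.7, -1.5]
width: 0.161
gripper_force: 30.0
```

```bash
python3 - <<'E'
from w import *; from rig import robot, viewer, sensors, order
s=st()
e=np.array([.4617,.887]); x=np.array([.887,-.4617]); H=np.array([.6011,-.3279])+.019*x-.1255*e; d=np.array(s["eef_pos"])[:2]-H
print("hinge",H,"angle",np.degrees(np.arctan2(d[1],d[0])-np.arctan2(.887*.1255+.4617*.019,.4617*.1255-.887*.019)),"r",np.linalg.norm(d),np.hypot(.019,.1255))
a=[]
for n,(u0,v0,u1,v1) in(("scene",(240,110,380,250)),("top",(275,95,415,235))):
    f=viewer.grab_frame(n); np.savez(f"pics/{n}6.npz",**f); a.append(cv2.resize(f["color"][v0:v1,u0:u1,::-1],(400,400),interpolation=cv2.INTER_CUBIC))
cv2.imwrite("pics/s6.png",np.hstack(a))
E
```

```text
t 9.45 tcp [ 0.5166 -0.3273  0.1864] case xy 0.0774 -0.0062 yaw x 102.35 F [ 4.9  2.7 -1.5] w 0.1610766226582206 29.999806409468874
hinge [ 0.56000965 -0.4479908 ] angle 38.67079325763463 r 0.12828149142689965 0.12693009887335627
```

View pics/s6.png

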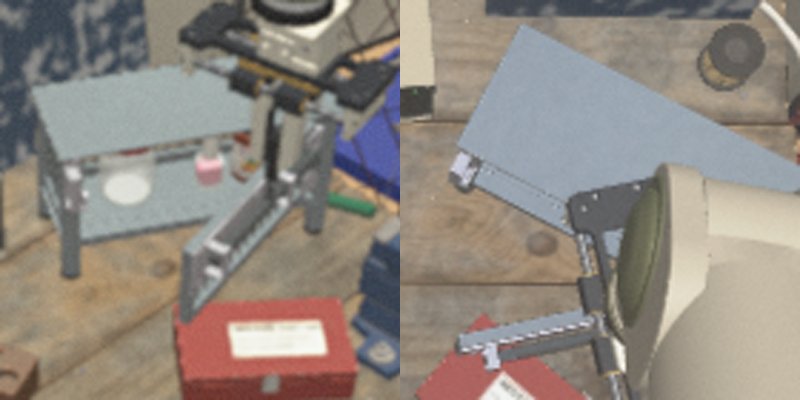

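The gate stands open above the shut lid. In the top view its top edge runs from (457,343) to (592,316), with the bolt's nose at the outer guide (490,352). I'll measure its angle.

```bash
python3 - <<'E'
from w import *
T=load("top6"); c=lambda x,y:(275+(x-400)*.35,95+y*.35)
A,B=plane(T,*c(457,343),.154),plane(T,*c(592,316),.154); d=(A-B)[:2]; print(A,B,np.degrees(np.arctan2(d[1],d[0]))-62.4)
H=np.array([.560,-.448]); e=A[:2]-H; print(np.degrees(np.arctan2(e[1],e[0]))-62.4,np.linalg.norm(e)); st()
E
```

```text
[ 0.50602417 -0.20425719  0.154     ] [ 0.53005892 -0.31920814  0.154     ] 39.40966837685689
40.086410347810435 0.24964765195841984
t 9.55 tcp [ 0.5167 -0.3272  0.1864] case xy 0.0774 -0.0061 yaw x 102.36 F [ 4.5  0.9 -1.4] w 0.1594240068633915 29.99968817224726
```

The gate is at 39–40°, steady, and the grip is holding with the bolt drawn. I'm handing it in.

```bash
python3 -c "
from rig import robot, viewer, sensors, order; print(order.finish_job())"
```

```text
the job is handed in; nothing more can be done
None
```

I shut the lid, lifted the bolt and drew it about 43 mm, and swung the gate to about 40°, where the arm still holds it; the only high force was a brief 43 N fingertip push on the shut lid (limit 40 N for the gripper's body).

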